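# Press the vial caps home along the sample tray

## Task

Close the five vials in the curved sample tray before they go to the autosampler: starting at the end with the little steel post, run the fingertips along the row of caps with a light press, so that each of the five caps goes fully home, one after the other in row order. Do not lift the tray, push it out of place or lean hard on it, and leave the things standing round it alone.

Things in the scene. Friction and masses are not known exactly. Their poses are not given: they have to be found in the camera images.
- tray: loose curved sample tray (about 2.4 kg): dark steel base plate and plain grey deck, 56 mm wide, following a circle arc of 120 mm radius, about 225 mm from end to end; deck top 45 mm above the bench. Origin: on the underside, straight below the middle cap (cap 3). Local +x points along the row at the middle cap, from the post end to the other end; the arc's centre is at local (0, -120 mm). The tray lies flat, at any yaw
- post (a point): centre of the top of the short knobbed steel post (16 mm across, top 67 mm above the bench) that marks the end of the tray where the row begins; it stands on the same arc, 50 mm along it before cap 1
- cap_1 (a joint): how far cap 1 has been pressed in, m: 0 = standing proud, 0.005 = fully home (stop). It moves straight down, resisted by about 2.5 N of friction, and stays where it is left
- cap_1_top (a point): middle of the top of cap 1 (counted from the post end): low, slippery white push-in cap, 24 mm across with a 1 mm rim, flank sloping at 33 degrees up to a flat 7 mm top; neighbours are 36.5 mm apart, centre to centre. Top is 58.5 mm above the bench when proud, 53.5 mm when fully home
- cap_2 (a joint): how far cap 2 has been pressed in, m: 0 = standing proud, 0.005 = fully home (stop). It moves straight down, resisted by about 2.5 N of friction, and stays where it is left
- cap_2_top (a point): middle of the top of cap 2 (counted from the post end): low, slippery white push-in cap, 24 mm across with a 1 mm rim, flank sloping at 33 degrees up to a flat 7 mm top; neighbours are 36.5 mm apart, centre to centre. Top is 58.5 mm above the bench when proud, 53.5 mm when fully home
- cap_3 (a joint): how far cap 3 has been pressed in, m: 0 = standing proud, 0.005 = fully home (stop). It moves straight down, resisted by about 2.5 N of friction, and stays where it is left
- cap_3_top (a point): middle of the top of cap 3 (counted from the post end): low, slippery white push-in cap, 24 mm across with a 1 mm rim, flank sloping at 33 degrees up to a flat 7 mm top; neighbours are 36.5 mm apart, centre to centre. Top is 58.5 mm above the bench when proud, 53.5 mm when fully home
- cap_4 (a joint): how far cap 4 has been pressed in, m: 0 = standing proud, 0.005 = fully home (stop). It moves straight down, resisted by about 2.5 N of friction, and stays where it is left
- cap_4_top (a point): middle of the top of cap 4 (counted from the post end): low, slippery white push-in cap, 24 mm across with a 1 mm rim, flank sloping at 33 degrees up to a flat 7 mm top; neighbours are 36.5 mm apart, centre to centre. Top is 58.5 mm above the bench when proud, 53.5 mm when fully home
- cap_5 (a joint): how far cap 5 has been pressed in, m: 0 = standing proud, 0.005 = fully home (stop). It moves straight down, resisted by about 2.5 N of friction, and stays where it is left
- cap_5_top (a point): middle of the top of cap 5 (counted from the post end): low, slippery white push-in cap, 24 mm across with a 1 mm rim, flank sloping at 33 degrees up to a flat 7 mm top; neighbours are 36.5 mm apart, centre to centre. Top is 58.5 mm above the bench when proud, 53.5 mm when fully home
- crucible: small round porcelain crucible, 40 mm across, 30 mm high; a bystander near the tray, origin at the centre of its underside, +z up
- vial_3: capped sample vial, 27 mm across, 59 mm high; a bystander near the tray, origin at the centre of its underside, +z up
- weight_1: small calibration weight with a knob, 22 mm across, 31 mm high; a bystander near the tray, origin at the centre of its underside, +z up
- stopper_1: rubber stopper, 32 mm across, 28 mm high; a bystander near the tray, origin at the centre of its underside, +z up

How it is judged:
By the outcome, as a careful person would: the job done as asked, in the order asked, and still so for the second after the job is handed in, with the robot touching nothing.
It also fails if it takes over 42 s, if anything falls off the work surface, if the arm or the gripper's body presses on something with over 40 N, if the wrist force passes 120 N, or if a joint passes its speed limit or range.

## Robot

A 6-joint arm with a two-finger parallel gripper is mounted at the origin on a cart in front of the work surface, level with it; the furniture and walls round the work are solid. World frame = base frame: x ahead of the robot, y to its left, z up, the work surface at z = 0. Lengths are in m, angles in degrees, forces in N, time in s.
With the tool pointing down it reaches from about 0.4 to 0.825 m from the base axis. Payload 7 kg.
Tool frame: the origin (TCP) lies on the centre line of the jaws, within the pads' length; the fingertips stand 11 mm ahead of it and the grasp point (between the pads) lies 8 mm behind it; z points along the fingers, y is the line along which they close (so a half turn about z gives the same grasp; the last joint's range is limited). The gripper opens to 88 mm and grips with 3 to 60 N. Pads are 19 mm wide; open, the fingers measure 130 mm over their backs; the gripper's body (78 mm by 193 mm) begins 47 mm behind the grasp point.
Start: joints at [92.367, 20.546, 0.682, 0, -70.136, -16.507], TCP at [0.165, 0.655, 0.238] pointing down, gripper open.
Joint ranges: [-176.03, 176.03], [-82.01, 121.73], [-58.28, 71.71], [-173.87, 95.51], [-174.79, -0.11], [-173.66, 173.66]. Speed limits (degrees/s): [136.94, 136.94, 172.46, 180, 180, 180].

## Interface

Orientations are given as [roll, pitch, yaw] about the fixed x, y, z axes, in that order (R = Rz(yaw) Ry(pitch) Rx(roll)).
In Python, from plant import r, capture, camera_model, job gives the robot as it stands.
- The arm moves only by the tool drive_tool, never from a script. Its argument "increments" is a list that holds one entry, the list of rows, each a list of 5 numbers: the gripper's target within -1 to 1 (fully open at 1, half-way at 0, shut at -1), then the shift along the tool's x, y, z scaled (see below), then the turn about the tool's z scaled (see below). In form: [[[gripper, tx, ty, tz, roll], ...]]. A call has 1 to 5 rows; each row is the pose to reach, as a shift and turn from the pose commanded when the call began, along the tool's axes at that moment, turning the shorter way round; what a row does not reach only later rows make up. The controller multiplies each number of a shift by 120 mm and each number of a turn by 360 degrees. A row lasts 1/8 s, in which the tool goes at most 62.5 mm and 10.7 degrees, less where a joint would pass 70% of its speed; a pose out of reach is approached as far as the arm can. A call with a number of a shift or a turn outside -1 to 1 is refused whole. A call with a gripper value outside its range is refused whole. The fingers move at their own pace and stop on an object; "squeeze" is the grip in N (left out, the last holds). Time passes only in rows, so rows that repeat a pose let the fingers close. It gives the time, the measured TCP pose, the force, the opening and the grip force at its end, in the units of the state.
- r.get_state(): the state, without advancing time (a new reading comes with each control period).
- capture(name): name is "scene" or "side" or "wrist"; returns the picture (480x640x3 uint8, red, green, blue); there is no depth.
- camera_model(name): a dict with "camera_matrix" (3x3 intrinsics, pixels), "rvec" (rotation vector, rad) and "tvec" (3), from world to camera coordinates, as OpenCV has them. Camera axes: x right, y down, z forward; pixel columns grow to the right and rows downward; lengths in m; the calibration is good to about 2 mm. A picture is of the moment at which its call begins: read the wrist's pose just before it. camera_model takes no time and is no camera call; for the wrist camera it gives the pose at the moment of the call.
- job.close_job(): hands the job in; it is judged then, once.
The state is a dict: "time_s": time; "joints": joint angles; "qd": joint speeds; "joint_torque": joint torques, N m; "tcp_pos": TCP position; "eef_rot": TCP orientation; "contact_force": force on the tool from outside, world axes, zero at the start; "moment": the same for the moment, N m; "gripper_width": finger opening in m; "gripper_force": force on a finger pad.
Only numpy, scipy, OpenCV 4.12 (cv2) and the standard library are available. Lean on these libraries where they do the work, as an engineer would, in place of code of your own. Each camera call takes 0.05 s, during which the arm holds its last target. There are 200 camera calls.

## Working session

There is one attempt and no reset: what is moved stays moved. The work goes in short steps, Python scripts to look and compute and a tool call to move; the robot and the scene stay as the last step left them, time stands still between calls to the robot, and variables do not carry over. Pictures are saved under pics/ and viewed, at most 10 in all, crops included, and the job is handed in when it is done.

Besides the shell and the picture viewer there is one more tool, called as a command line: name --argument value ..., lists and objects as JSON in quotes. drive_tool: Moves the arm, as the interface text tells. Its arguments: {"type":"object","properties":{"increments":{"type":"array"},"squeeze":{"type":"number"}},"required":["increments"]}

```bash
ls; mkdir -p pics; python3 - <<'E'
from plant import r,capture,camera_model
import cv2,numpy as np
s=r.get_state();print(s['time_s'],s['tcp_pos'],s['eef_rot'],s['gripper_width'])
for n in('scene','wrist'):
    im=capture(n);cv2.imwrite(f'pics/{n}0.png',im[:,:,::-1])
    m=camera_model(n);R=cv2.Rodrigues(np.array(m['rvec'],float))[0];print(n,-R.T@np.array(m['tvec']).ravel(),R[2])
E
```

```text
pics
0.0 [0.16479616 0.65407482 0.23661534] [ 1.79902979e+02 -8.68574933e-03 -1.41481708e+01] 0.0876704685073974
scene [ 0.12710677 -0.56899026  0.46598803] [ 0.51784541  0.70925126 -0.47832916]
wrist [0.24500566 0.63497815 0.38417642] [-0.29167217  0.07228339 -0.95378323]
```

View pics/scene0.png

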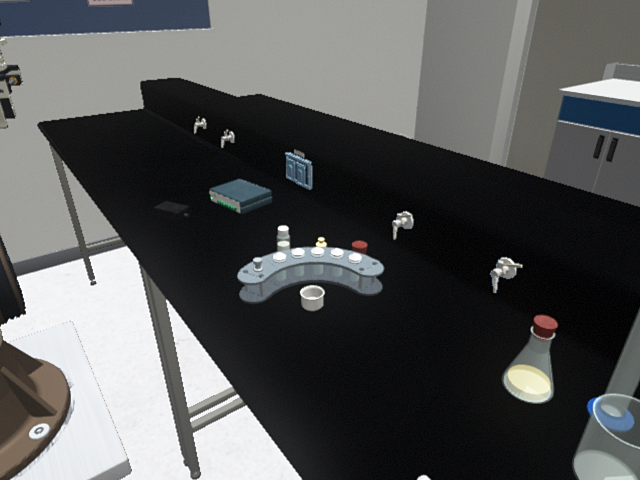

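View pics/wrist0.png

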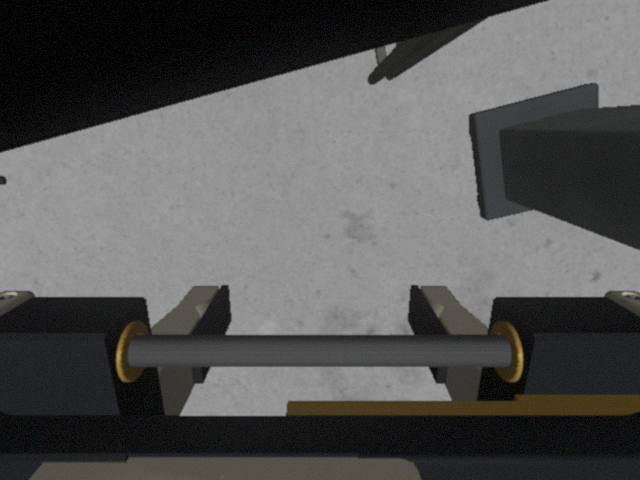

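The scene view shows the post near (258,265) and the caps at (279,257), (298,253), (318,251), (337,252) and (355,257). The crucible is at (312,297), inside the arc. The vial, weight and stopper stand behind it at (283,238), (321,242) and (360,246). The wrist camera sees only the floor.

```bash
cat > h.py <<'E'
import cv2,numpy as np
from plant import r,capture,camera_model
def ray(m,px,z):
    R=cv2.Rodrigues(np.array(m['rvec'],float))[0];c=-R.T@np.array(m['tvec'],float).ravel()
    d=np.c_[np.array(px,float),np.ones(len(px))]@np.linalg.inv(np.array(m['camera_matrix'])).T@R
    return c+d*((z-c[2])/d[:,2])[:,None]
def proj(m,P):
    return cv2.projectPoints(np.array(P,float),np.array(m['rvec'],float),np.array(m['tvec'],float),np.array(m['camera_matrix'],float),None)[0][:,0]
# local arc points: post, caps 1..5
A=np.array([-0.05-0.073]+[-.073,-.0365,0,.0365,.073])
a=np.array([0]); 
def local(chord=True):
    st=2*np.arcsin(.0365/.24) if chord else .0365/.12
    th=np.array([-2*st-.05/.12,-2*st,-st,0,st,2*st]);return np.c_[.12*np.sin(th),.12*np.cos(th)-.12]
def fit(P,L):
    pc,lc=P.mean(0),L.mean(0);H=(L-lc).T@(P-pc);t=np.arctan2(H[0,1]-H[1,0],H[0,0]+H[1,1])
    R=np.array([[np.cos(t),-np.sin(t)],[np.sin(t),np.cos(t)]]);o=pc-R@lc
    return o,t,P-(L@R.T+o)
def to_tool(p):
    from scipy.spatial.transform import Rotation as Ro
    s=r.get_state();return Ro.from_euler('xyz',s['eef_rot'],degrees=True).inv().apply(np.array(p)-s['tcp_pos'])
E
python3 - <<'E'
from h import *
im=capture('side');cv2.imwrite('pics/side0.png',im[:,:,::-1])
m=camera_model('scene')
px=[(258,261),(279,257),(298,253),(318,251.5),(337,252.5),(355,257.5)]
P=np.r_[ray(m,px[:1],.067),ray(m,px[1:],.0585)][:,:2]
print(P.round(4));o,t,e=fit(P,local());print(o,np.degrees(t),e.round(4))
print('cruc',ray(m,[(312,290)],.03),'vial',ray(m,[(283,228)],.059),'w',ray(m,[(321,240)],.031),'st',ray(m,[(360,244)],.028))
c,s_=np.cos(t),np.sin(t);print(to_tool([*(o+np.array([[c,-s_],[s_,c]])@[0,-.04]),.24]))
E
```

```text
[[ 0.4397  0.04  ]
 [ 0.4836  0.043 ]
 [ 0.519   0.0348]
 [ 0.5515  0.0177]
 [ 0.5771 -0.0058]
 [ 0.5918 -0.0392]]
[0.55219582 0.01908491] -38.52397242784508 [[ 0.004   0.0023]
 [-0.0012 -0.002 ]
 [-0.0015 -0.0024]
 [-0.0007 -0.0014]
 [ 0.0002  0.0019]
 [-0.0008  0.0016]]
cruc [[ 0.49463838 -0.04296857  0.03      ]] vial [[0.55105572 0.13682338 0.059     ]] w [[0.61325402 0.09241592 0.031     ]] st [[0.66978715 0.03615561 0.028     ]]
[ 0.51430776  0.55762156 -0.00237216]
```

View pics/side0.png

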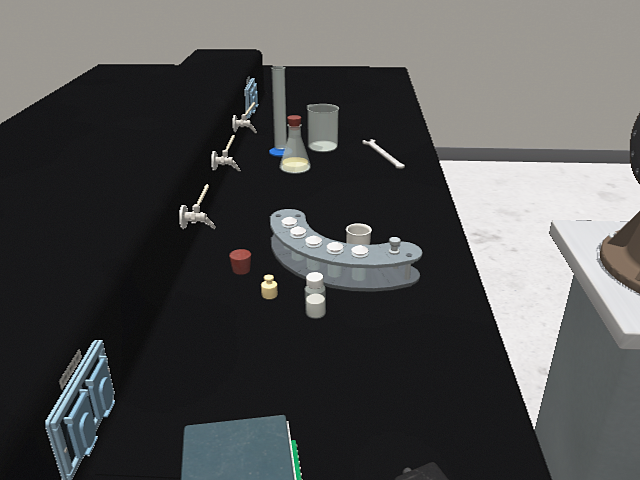

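drive_tool --increments '[[[-1, 0.86, 0.93, 0, 0], [-1, 0.86, 0.93, 0, 0], [-1, 0.86, 0.93, 0, 0]]]' --squeeze 10

```text
time_s: 0.52
tcp_pos: [0.2387, 0.5184, 0.2377]
eef_rot: [180.0, 0.0, -14.2]
contact_force: [1.4, 0.4, 0.9]
gripper_width: 0.0633
gripper_force: 0.0
```

drive_tool --increments '[[[-1, 0.86, 0.93, 0, 0], [-1, 0.86, 0.93, 0, 0], [-1, 0.86, 0.93, 0, 0]]]'

```text
time_s: 0.9
tcp_pos: [0.3114, 0.3853, 0.2378]
eef_rot: [-180.0, 0.0, -14.2]
contact_force: [1.2, 0.4, 0.6]
gripper_width: 0.0328
gripper_force: 0.0
```

drive_tool --increments '[[[-1, 0.86, 0.93, 0, 0], [-1, 0.86, 0.93, 0, 0], [-1, 0.86, 0.93, 0, 0]]]'

```text
time_s: 1.27
tcp_pos: [0.3841, 0.252, 0.2378]
eef_rot: [-180.0, -0.0, -14.2]
contact_force: [0.4, 0.0, -0.1]
gripper_width: 0.0035
gripper_force: 0.0
```

drive_tool --increments '[[[-1, 0.86, 0.93, 0, 0], [-1, 0.86, 0.93, 0, 0], [-1, 0.86, 0.93, 0, 0]]]'

```text
time_s: 1.65
tcp_pos: [0.4571, 0.1186, 0.2376]
eef_rot: [180.0, -0.0, -14.3]
contact_force: [0.5, 0.7, -0.9]
gripper_width: 0.0002
gripper_force: 0.0
```

drive_tool --increments '[[[-1, 0.86, 0.93, 0, 0.068], [-1, 0.86, 0.93, 0, 0.068], [-1, 0.86, 0.93, 0, 0.068], [-1, 0.86, 0.93, 0, 0.068], [-1, 0.86, 0.93, 0, 0.068]]]'

```text
time_s: 2.28
tcp_pos: [0.5288, -0.0125, 0.2373]
eef_rot: [180.0, 0.0, -38.6]
contact_force: [0.3, -0.7, -0.4]
gripper_width: 0.0006
gripper_force: 0.0
```

```bash
python3 - <<'E'
from h import *
m=camera_model('wrist');im=capture('wrist');cv2.imwrite('pics/w1.png',im[:,:,::-1])
np.save('w1.npy',im);np.save('m1.npy',m,allow_pickle=True)
print(r.get_state()['tcp_pos'])
hsv=cv2.cvtColor(im,cv2.COLOR_RGB2HSV);k=((hsv[...,2]>200)&(hsv[...,1]<40)).astype(np.uint8)
n,l,st,ce=cv2.connectedComponentsWithStats(k)
for i in range(1,n):
    if st[i,4]>60:print(st[i],ce[i].round(1),ray(m,[ce[i]],.0535)[0].round(4))
E
```

```text
[ 0.5287754  -0.01210908  0.23749584]
[98  0  9 14 61] [100.9   5.3] [0.7769 0.0158 0.0535]
[116   0  38  29 379] [129.5  12.8] [0.759  0.0018 0.0535]
[136  22  17  23 175] [143.6  34.3] [0.7412 0.0042 0.0535]
[271 133  27  28 587] [283.9 146.2] [ 0.6011 -0.0282  0.0535]
[255 170  27  27 546] [268.1 182.9] [0.5851 0.0045 0.0535]
[ 350  200   40   39 1009] [368.5 217.6] [ 0.5004 -0.0485  0.0535]
[  487   204   153   131 10308] [575.7 282.3] [ 0.3154 -0.1722  0.0535]
[252 208  27  25 511] [264.7 220.3] [0.5601 0.0306 0.0535]
[260 244  26  24 469] [272.6 255.6] [0.5284 0.0482 0.0535]
[189 269  22  21 260] [200.7 277.5] [0.5557 0.1201 0.0535]
[279 274  24  20 270] [288.8 281.9] [0.4967 0.0539 0.0535]
[178 283  22  20 304] [187.7 291.9] [0.5526 0.1416 0.0535]
[ 507  371   76   44 1508] [552.8 399.5] [ 0.1992 -0.0861  0.0535]
```

View pics/w1.png

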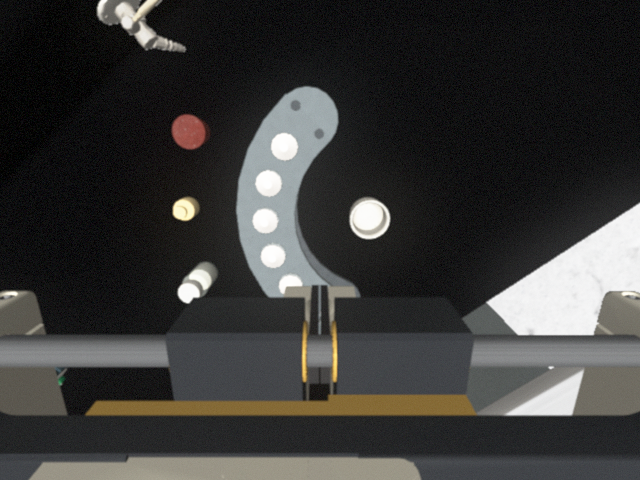

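The wrist view shows caps 5 to 2 at (284,146), (268,183), (265,220) and (273,256). Cap 1 at (289,282) is partly hidden behind the fingertips, and the post is hidden. I'll measure the caps by colour mask in all three views.

```bash
cat > meas.py <<'E'
from h import *
def blobs(n,box,amin,vt=200):
    m=camera_model(n);im=capture(n)
    hsv=cv2.cvtColor(im,cv2.COLOR_RGB2HSV);k=((hsv[...,2]>vt)&(hsv[...,1]<25)).astype(np.uint8)
    k2=np.zeros_like(k);x,y,X,Y=box;k2[y:Y,x:X]=k[y:Y,x:X]
    _,l,st,ce=cv2.connectedComponentsWithStats(k2)
    return m,[(ce[i].round(1).tolist(),st[i].tolist()) for i in range(1,len(st)) if st[i,4]>amin]
E
python3 - <<'E'
from meas import *
for n,b in(('scene',(235,240,390,285)),('side',(270,205,425,262))):
    m,B=blobs(n,b,15)
    for c,s in B: print(n,c,s,ray(m,[c],.054)[0].round(4))
L=local()
P=np.array([[.5284,.0482],[.5601,.0306],[.5851,.0045],[.6011,-.0282]])
o,t,e=fit(P,L[2:]);print('wrist',o,np.degrees(t),e.round(4))
E
```

```text
scene [283.2, 243.4] [278, 241, 11, 6, 49] [0.5213 0.0892 0.054 ]
scene [317.2, 250.7] [311, 247, 14, 9, 90] [0.5568 0.0275 0.054 ]
scene [297.9, 251.9] [291, 248, 14, 10, 96] [0.5255 0.045  0.054 ]
scene [336.7, 252.3] [330, 248, 14, 10, 97] [0.5821 0.0013 0.054 ]
scene [279.2, 256.4] [273, 252, 14, 10, 101] [0.489  0.0514 0.054 ]
scene [355.0, 257.2] [348, 253, 14, 10, 100] [ 0.5976 -0.0325  0.054 ]
scene [257.2, 259.4] [254, 258, 8, 4, 25] [0.4516 0.0656 0.054 ]
side [293.3, 226.4] [281, 217, 25, 21, 232] [ 0.5918 -0.0093  0.054 ]
side [359.9, 228.4] [346, 224, 26, 11, 87] [ 0.49  -0.008  0.054]
side [313.0, 240.5] [305, 235, 17, 12, 134] [0.5592 0.0332 0.054 ]
side [394.4, 239.2] [390, 237, 10, 5, 38] [0.4398 0.0231 0.054 ]
side [334.4, 246.9] [327, 242, 16, 12, 136] [0.5274 0.0503 0.054 ]
side [359.3, 250.3] [351, 245, 18, 12, 141] [0.4917 0.0582 0.054 ]
side [393.6, 251.0] [389, 249, 10, 4, 20] [0.4431 0.0576 0.054 ]
wrist [0.5600615  0.03077416] -37.648641955273 [[ 0.0003 -0.0002]
 [ 0.     -0.0002]
 [-0.0001  0.0002]
 [-0.0002  0.0002]]
```

```bash
python3 - <<'E'
from h import *
L=local();t=np.radians(-37.6);R=np.array([[np.cos(t),-np.sin(t)],[np.sin(t),np.cos(t)]])
C=L@R.T+[.559,.0305];print(C.round(4));print((to_tool([*C[1],.085])/.12).round(3))
E
```

```text
[[ 0.4423  0.0473]
 [ 0.4912  0.0553]
 [ 0.527   0.0481]
 [ 0.559   0.0305]
 [ 0.5842  0.0041]
 [ 0.6003 -0.0287]]
[-0.593 -0.242  1.273]
```

drive_tool --increments '[[[-1, -0.593, -0.242, 0.3, -0.03], [-1, -0.593, -0.242, 0.6, -0.06], [-1, -0.593, -0.242, 0.9, -0.09], [-1, -0.593, -0.242, 1.0, -0.1], [-1, -0.593, -0.242, 1.0, -0.1]]]'

```text
time_s: 3.05
tcp_pos: [0.4908, 0.055, 0.117]
eef_rot: [180.0, 0.1, -2.6]
contact_force: [1.0, 0.9, 0.0]
gripper_width: 0.0005
gripper_force: 0.0
```

drive_tool --increments '[[[-1, 0, 0, 0.13, 0], [-1, 0, 0, 0.25, 0], [-1, 0, 0, 0.27, 0], [-1, 0, 0, 0.27, 0]]]'

```text
time_s: 3.55
tcp_pos: [0.4917, 0.0545, 0.0854]
eef_rot: [180.0, -0.0, -2.6]
contact_force: [-0.1, -0.3, 0.2]
gripper_width: 0.0005
gripper_force: 0.0
```

```bash
python3 - <<'E'
from h import *
s=r.get_state();print(s['tcp_pos'],s['eef_rot'],s['contact_force'])
im=capture('scene')[215:315,215:405];cv2.imwrite('pics/s2.png',cv2.resize(im[:,:,::-1],None,fx=4,fy=4,interpolation=cv2.INTER_CUBIC))
im=capture('side')[190:300,255:435];cv2.imwrite('pics/d2.png',cv2.resize(im[:,:,::-1],None,fx=4,fy=4,interpolation=cv2.INTER_CUBIC))
E
```

```text
[0.49165038 0.05454316 0.08538974] [ 1.79996711e+02 -7.65793892e-03 -2.63176613e+00] [-0.09517628 -0.25130155  0.15519651]
```

View pics/s2.png

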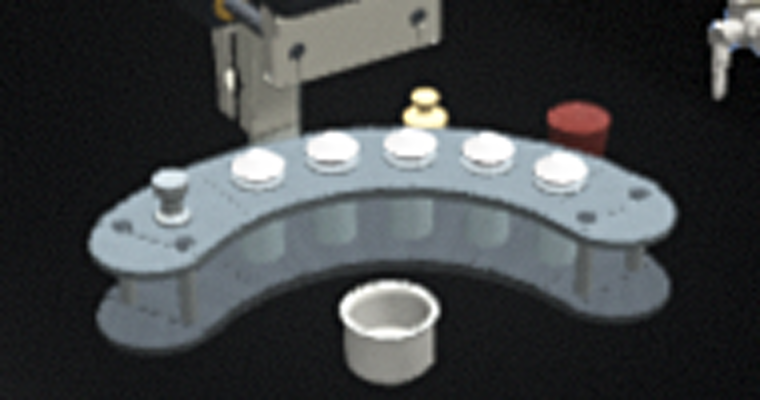

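View pics/d2.png

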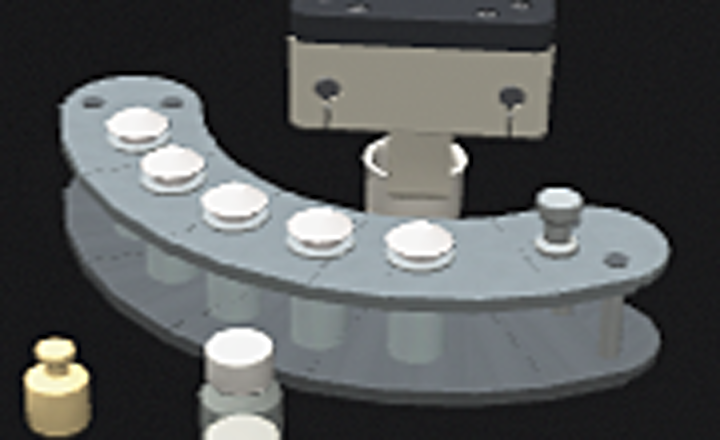

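Both crops show the closed tip just above cap 1, ending at scene crop (270,138) and side crop (420,215). I'll compare those with the projected tip position.

```bash
python3 - <<'E'
from h import *
p=r.get_state()['tcp_pos']
for n,o in(('scene',(215,215)),('side',(255,190))):
    q=[[p[0]+dx,p[1]+dy,z] for z in(.0744,) for dx in(-.0095,.0095) for dy in(-.011,.011)]+[[*p[:2],.0744],[*p[:2],.0585]]
    m=camera_model(n);print(n,((proj(m,q)-o)*4).round(0).tolist())
    im=capture(n)
    # column profile through finger
    x=int(proj(m,[[*p[:2],.0744]])[0,0]);y=int(proj(m,[[*p[:2],.0744]])[0,1])
    print(x,[(yy,im[yy,x].tolist()) for yy in range(y-8,y+14,1)])
E
```

```text
scene [[251.0, 137.0], [226.0, 118.0], [287.0, 125.0], [261.0, 106.0], [256.0, 121.0], [258.0, 152.0]]
279 [(237, [119, 118, 109]), (238, [119, 117, 108]), (239, [119, 118, 107]), (240, [115, 115, 106]), (241, [108, 108, 101]), (242, [119, 118, 110]), (243, [130, 128, 118]), (244, [134, 133, 123]), (245, [136, 136, 125]), (246, [142, 141, 131]), (247, [135, 134, 125]), (248, [112, 111, 104]), (249, [110, 112, 107]), (250, [122, 128, 124]), (251, [149, 161, 165]), (252, [242, 245, 247]), (253, [255, 255, 255]), (254, [255, 255, 255]), (255, [253, 252, 252]), (256, [253, 253, 252]), (257, [253, 253, 253]), (258, [255, 255, 255])]
side [[445.0, 172.0], [446.0, 202.0], [392.0, 171.0], [392.0, 201.0], [419.0, 186.0], [417.0, 225.0]]
359 [(228, [135, 132, 121]), (229, [136, 132, 121]), (230, [137, 135, 122]), (231, [140, 136, 124]), (232, [141, 137, 125]), (233, [142, 139, 126]), (234, [143, 139, 128]), (235, [143, 139, 126]), (236, [144, 141, 129]), (237, [148, 145, 132]), (238, [125, 122, 111]), (239, [115, 112, 103]), (240, [157, 154, 145]), (241, [157, 154, 145]), (242, [154, 150, 142]), (243, [151, 147, 137]), (244, [143, 148, 146]), (245, [241, 241, 241]), (246, [253, 252, 251]), (247, [248, 247, 247]), (248, [246, 246, 246]), (249, [246, 246, 245])]
```

drive_tool --increments '[[[-1, 0, 0, 0.06, 0], [-1, 0, 0, 0.11, 0], [-1, 0, 0, 0.13, 0], [-1, 0, 0, 0.145, 0], [-1, 0, 0, 0.155, 0]]]'

```text
time_s: 4.38
tcp_pos: [0.4914, 0.0544, 0.0665]
eef_rot: [180.0, 0.0, -2.6]
contact_force: [-1.1, -1.1, 2.3]
gripper_width: 0.0007
gripper_force: 1.2
```

drive_tool --increments '[[[-1, 0, 0, 0.007, 0], [-1, 0, 0, 0.014, 0], [-1, 0, 0, 0.02, 0]]]'

```text
time_s: 4.75
tcp_pos: [0.4916, 0.0545, 0.0645]
eef_rot: [180.0, -0.0, -2.6]
contact_force: [-3.4, -0.4, 10.2]
gripper_width: 0.0004
gripper_force: 5.0
```

drive_tool --increments '[[[-1, 0.0305, 0.0005, 0, 0.0049], [-1, 0.061, 0.0019, 0, 0.0097], [-1, 0.0915, 0.0042, 0, 0.0146], [-1, 0.1219, 0.0075, 0, 0.0194], [-1, 0.1521, 0.0116, 0, 0.0243]]]'

```text
time_s: 5.38
tcp_pos: [0.5092, 0.0521, 0.0639]
eef_rot: [180.0, 0.1, -11.5]
contact_force: [-3.4, 0.6, 2.5]
gripper_width: 0.0005
gripper_force: 2.0
```

drive_tool --increments '[[[-1, 0.0305, 0.0005, 0, 0.0049], [-1, 0.061, 0.0019, 0, 0.0097], [-1, 0.0915, 0.0042, 0, 0.0146], [-1, 0.1219, 0.0075, 0, 0.0194], [-1, 0.1521, 0.0116, 0, 0.0243]]]'

```text
time_s: 6.0
tcp_pos: [0.528, 0.0474, 0.0646]
eef_rot: [-180.0, -0.1, -20.2]
contact_force: [-3.3, 0.3, 5.9]
gripper_width: 0.0005
gripper_force: 3.1
```

```bash
python3 - <<'E'
from h import *
s=r.get_state();print(s['tcp_pos'],s['eef_rot'],s['contact_force'])
a=capture('scene')[215:315,215:405];b=capture('side')[190:290,250:440]
cv2.imwrite('pics/c3.png',cv2.resize(np.vstack([a,b])[:,:,::-1],None,fx=3,fy=3,interpolation=cv2.INTER_CUBIC))
E
```

```text
[0.52803536 0.04738319 0.06459544] [-1.79965038e+02 -5.03945352e-02 -2.02154476e+01] [-3.33352637  0.28106492  5.89272358]
```

View pics/c3.png

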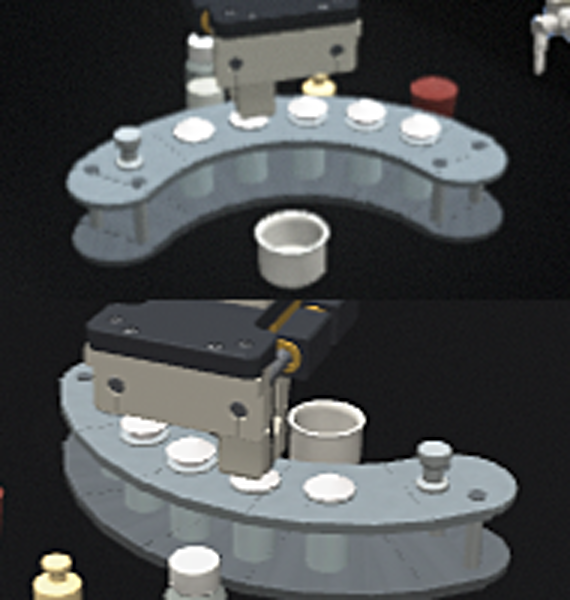

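Scene crop: cap 1 is sunk flat, the tip is centred on cap 2, and caps 3 to 5 still stand proud. The tray and the things round it haven't moved, so I'll carry on along the row.

drive_tool --increments '[[[-1, 0.0305, 0.0005, 0, 0.0049], [-1, 0.061, 0.0019, 0, 0.0097], [-1, 0.0915, 0.0042, 0, 0.0146], [-1, 0.1219, 0.0075, 0, 0.0194], [-1, 0.1521, 0.0116, 0, 0.0243]]]'

```text
time_s: 6.72
tcp_pos: [0.5437, 0.0396, 0.0639]
eef_rot: [180.0, 0.0, -29.0]
contact_force: [-3.4, 1.5, 2.3]
gripper_width: 0.0003
gripper_force: 2.0
```

drive_tool --increments '[[[-1, 0.0305, 0.0005, 0, 0.0049], [-1, 0.061, 0.0019, 0, 0.0097], [-1, 0.0915, 0.0042, 0, 0.0146], [-1, 0.1219, 0.0075, 0, 0.0194], [-1, 0.1521, 0.0116, 0, 0.0243]]]'

```text
time_s: 7.35
tcp_pos: [0.5599, 0.0297, 0.0646]
eef_rot: [-180.0, -0.0, -37.7]
contact_force: [-2.1, 1.2, 5.8]
gripper_width: 0.0004
gripper_force: 2.9
```

drive_tool --increments '[[[-1, 0.0305, 0.0005, 0, 0.0049], [-1, 0.061, 0.0019, 0, 0.0097], [-1, 0.0915, 0.0042, 0, 0.0146], [-1, 0.1219, 0.0075, 0, 0.0194], [-1, 0.1521, 0.0116, 0, 0.0243]]]'

```text
time_s: 7.98
tcp_pos: [0.5726, 0.0174, 0.0639]
eef_rot: [180.0, 0.0, -46.5]
contact_force: [-2.9, 3.3, 3.1]
gripper_width: 0.0003
gripper_force: 2.0
```

drive_tool --increments '[[[-1, 0.0305, 0.0005, 0, 0.0049], [-1, 0.061, 0.0019, 0, 0.0097], [-1, 0.0915, 0.0042, 0, 0.0146], [-1, 0.1219, 0.0075, 0, 0.0194], [-1, 0.1521, 0.0116, 0, 0.0243]]]'

```text
time_s: 8.6
tcp_pos: [0.5851, 0.0031, 0.0646]
eef_rot: [-179.9, -0.0, -55.2]
contact_force: [-1.3, 1.4, 5.7]
gripper_width: 0.0003
gripper_force: 2.8
```

```bash
python3 - <<'E'
from h import *
s=r.get_state();print(s['tcp_pos'],s['eef_rot'],s['contact_force'])
a=capture('scene')[215:315,215:405];b=capture('side')[190:290,250:440]
cv2.imwrite('pics/c4.png',cv2.resize(np.vstack([a,b])[:,:,::-1],None,fx=3,fy=3,interpolation=cv2.INTER_CUBIC))
E
```

```text
[0.58511242 0.00313379 0.06464508] [-1.79945552e+02 -2.91361071e-02 -5.52140835e+01] [-1.25820516  1.43557421  5.65322834]
```

View pics/c4.png

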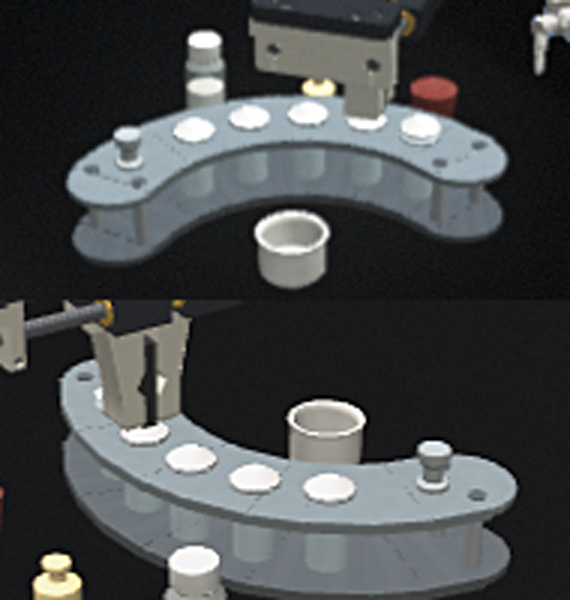

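Caps 1 to 3 are sunk, the tip is on cap 4 and cap 5 still stands proud. The tray hasn't moved. Next I'll slide onto cap 5, press and lift.

drive_tool --increments '[[[-1, 0.0305, 0.0005, 0, 0.0049], [-1, 0.061, 0.0019, 0, 0.0097], [-1, 0.0915, 0.0042, 0, 0.0146], [-1, 0.1219, 0.0075, 0, 0.0194], [-1, 0.1521, 0.0116, 0, 0.0243]]]'

```text
time_s: 9.32
tcp_pos: [0.5936, -0.0126, 0.0639]
eef_rot: [180.0, 0.0, -64.0]
contact_force: [-1.4, 3.0, 2.0]
gripper_width: 0.0004
gripper_force: 2.0
```

drive_tool --increments '[[[-1, 0.0305, 0.0005, 0, 0.0049], [-1, 0.061, 0.0019, 0, 0.0097], [-1, 0.0915, 0.0042, 0, 0.0146], [-1, 0.1219, 0.0075, 0, 0.0194], [-1, 0.1521, 0.0116, 0, 0.0243]]]'

```text
time_s: 9.95
tcp_pos: [0.6011, -0.0297, 0.0647]
eef_rot: [-179.9, -0.0, -72.7]
contact_force: [-1.1, 2.1, 6.4]
gripper_width: 0.0004
gripper_force: 2.8
```

drive_tool --increments '[[[-1, 0, 0, 0, 0], [-1, 0, 0, 0.002, 0]]]'

```text
time_s: 10.2
tcp_pos: [0.6012, -0.0299, 0.0646]
eef_rot: [-179.9, -0.0, -72.6]
contact_force: [-1.4, 1.0, 6.9]
gripper_width: 0.0003
gripper_force: 3.7
```

drive_tool --increments '[[[-1, 0, 0, -0.1, 0], [-1, 0, 0, -0.3, 0], [-1, 0, 0, -0.6, 0], [-1, 0, 0, -1, 0], [-1, 0, 0, -1, 0]]]'

```text
time_s: 10.82
tcp_pos: [0.6028, -0.0296, 0.1887]
eef_rot: [-179.6, -0.1, -72.6]
contact_force: [-0.2, -0.6, -0.8]
gripper_width: 0.0004
gripper_force: 0.0
```

```bash
python3 - <<'E'
from meas import *
s=r.get_state();print(s['tcp_pos'],s['contact_force'])
for n,b in(('scene',(235,240,390,285)),('side',(270,205,425,262))):
    m,B=blobs(n,b,15)
    for c,q in B: print(n,c,q[2:],ray(m,[c],.049)[0].round(4))
a=capture('scene')[215:315,215:405];b=capture('side')[190:290,250:440]
cv2.imwrite('pics/c5.png',cv2.resize(np.vstack([a,b])[:,:,::-1],None,fx=3,fy=3,interpolation=cv2.INTER_CUBIC))
E
```

```text
[ 0.60277323 -0.02958495  0.18872453] [-0.18021398 -0.62862095 -0.84257181]
scene [283.2, 243.4] [11, 6, 49] [0.5261 0.0972 0.049 ]
scene [317.4, 252.2] [14, 7, 78] [0.5589 0.0299 0.049 ]
scene [297.9, 253.4] [14, 8, 81] [0.5272 0.0478 0.049 ]
scene [336.8, 253.7] [14, 8, 82] [0.5845 0.004  0.049 ]
scene [279.4, 257.6] [14, 8, 85] [0.4913 0.0549 0.049 ]
scene [354.7, 258.4] [14, 8, 82] [ 0.6001 -0.029   0.049 ]
scene [257.2, 259.4] [8, 4, 25] [0.4555 0.0733 0.049 ]
side [288.9, 222.7] [15, 8, 93] [ 0.6007 -0.0306  0.049 ]
side [359.8, 228.4] [26, 11, 88] [ 0.4899 -0.0174  0.049 ]
side [297.5, 232.9] [16, 9, 101] [0.5846 0.002  0.049 ]
side [394.4, 239.2] [10, 5, 38] [0.4389 0.0141 0.049 ]
side [313.0, 242.1] [17, 9, 111] [0.5594 0.0291 0.049 ]
side [334.5, 248.6] [18, 9, 112] [0.5273 0.0466 0.049 ]
side [359.1, 251.9] [17, 9, 116] [0.4918 0.0542 0.049 ]
side [393.6, 251.0] [10, 4, 20] [0.4423 0.049  0.049 ]
```

View pics/c5.png

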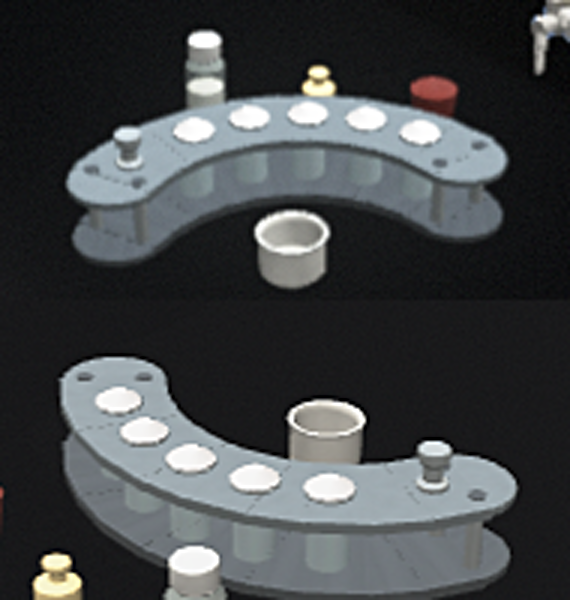

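All five caps are sunk to the same level, and the post, tray and bystanders are where they started.

```bash
python3 -c "
from plant import job
print(job.close_job())"
```

```text
the job is handed in; nothing more can be done
None
```

I pressed all five caps home in row order from the post end with a light sliding press (10 N at most in the readings); in the last pictures the tray and the things around it had not moved, and I handed the job in at about 11 s.

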